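Put the bead tumbler in second gear and start it

TASK

The bead tumbler is loaded and standing in neutral. With closed fingers push its gear lever away from the two buttons, on past the first-gear detent until it sits home in second gear at its far stop, then press the green start button all the way in and let it spring back. Only push: do not take the lever knob between the fingers, do not force anything, keep off the red stop button, and leave everything else on the table as it stands.

Things in the scene. Friction and masses are not known exactly. Their poses are not given: they have to be found in the camera images.
- tumbler: bead tumbler, bolted down: green base plate 240 x 410 mm carrying a gear case, a motor and a barrel. Origin: on the table under the centre of the gear case. x axis: from the buttons towards the lever's far stop (the way to push); y axis: from the gear case along the barrel; z up. Gear case: x -115 to 115 mm, y -60 to 60 mm, top 120 mm up. Motor: y -60 to -150 mm, top 123 mm up
- barrel_mid (a point): middle of the black rubber barrel that lies on the rollers along the tumbler's y axis: 120 mm across, 190 mm long, its top 183 mm above the table
- gear_lever (a joint): lever angle, rad: 0 neutral (leans 0.45 towards the buttons), 0.45 first gear (upright), 0.90 second gear (leans 0.45 away from them, hard stop). A sprung detent holds it in each place and snaps it into the nearest when let go. At the knob it takes about 5 to 9 N to leave either neutral or first; past the hump it runs ahead of the finger by itself
- gear_knob (a point): centre of the lever's black ball knob, 32 mm across, on a steel rod 10 mm thick, 100 mm from the pivot. It moves in an arc about the pivot: 205 mm above the table in neutral and second gear, 215 mm in first
- gear_pivot (a point): the lever's pivot, 115 mm above the table, inside a round aluminium quadrant (37 mm radius, top 152 mm above the table). The pivot's axis is the tumbler's y axis
- start_button (a joint): travel of the green start button in m: 0 out, 0.006 fully in; sprung, about 2 N to begin moving, 5 N fully in; comes back out when let go
- start_button_top (a point): centre of the top face of the green start button, 28 mm across, pressed straight down; it stands about 144 mm above the table, 80 mm back from the gear case's centre (-x) and 29 mm towards the barrel (+y)
- stop_button (a joint): travel of the red stop button in m: 0 out, 0.006 fully in
- stop_button_top (a point): centre of the top face of the red stop button, 32 mm across, 58 mm beside the green one (towards the motor), same height
- grit_jar: small amber glass jar with a steel lid, 42 mm across, 62 mm tall, standing on the green base plate in front of the barrel (plate top 30 mm above the table). Origin: centre of its underside
- polish_tin: blue round tin, 60 mm across, 75 mm tall, on the table in front of the gear case. Origin: centre of its underside
- spare_barrel: spare black rubber barrel standing upright, 120 mm across, 172 mm tall. Origin: centre of its underside
- bead_tray: dark wooden tray of pale beads, 220 x 300 mm, 34 mm tall. Origin: centre of its underside
- mug: blue ceramic mug, 80 mm across, 95 mm tall. Origin: centre of its underside
- scoop: bead spoon lying flat, 190 mm long. Origin: middle of its underside

How it is judged:
On the way, in this order (a step that is already met when the one before it is completed fails the run):
1. the gear lever sits in second gear at its far stop, the start button not yet pressed (value of joint gear_lever above 0.84 rad and value of joint start_button below 0.002 m), for 0.2 s.
2. the green start button is pressed in with the lever in second gear (value of joint start_button above 0.0045 m and value of joint gear_lever above 0.84 rad), for 0.05 s.
At the end, for the whole second after the job is handed in: the gear lever rests in second gear (above 0.84 rad of 0.90), both buttons are out again (within 1 mm), and no bystander has moved more than 30 mm or tilted more than 20 degrees (value of joint gear_lever above 0.84 rad and value of joint each of start_button, stop_button below 0.001 m and not (distance of any of grit_jar, polish_tin, spare_barrel, bead_tray, mug, scoop from where it was at the start of the episode above 0.03 m or angle between any of grit_jar, polish_tin, spare_barrel, bead_tray, mug's own z axis and vertical above 0.35 rad)); the robot touches nothing.
It fails at once if the start button was pressed (over 2.5 mm) before the lever was in second gear (value of joint start_button above 0.0025 m and value of joint gear_lever below 0.84 rad).
It fails at once if the red stop button was pressed (over 2 mm) (value of joint stop_button above 0.002 m).
It fails at once if the lever knob was taken between the fingers (distance between the grasp point and gear_knob below 0.012 m).
It fails at once if the tumbler was forced (over 60 N on any of its parts) (contact force between any of the arm, the fingers and tumbler above 60 N).
It fails at once if a bystander was lifted, pushed more than 30 mm or tipped more than 20 degrees (distance of any of grit_jar, polish_tin, spare_barrel, bead_tray, mug, scoop from where it was at the start of the episode above 0.03 m or angle between any of grit_jar, polish_tin, spare_barrel, bead_tray, mug's own z axis and vertical above 0.35 rad).
It also fails if it takes over 42 s, if anything falls off the work surface, if the arm or the gripper's body presses on something with over 40 N, if the wrist force passes 120 N, or if a joint passes its speed limit or range.

ROBOT

A 6-joint arm with a two-finger parallel gripper is mounted at the origin on the work surface. World frame = base frame: x ahead of the robot, y to its left, z up, the work surface at z = 0. Lengths are in m, angles in rad, forces in N, time in s.
With the tool pointing down it reaches from about 0.35 to 0.975 m from the base axis. Payload 4.9 kg.
Tool frame: the origin (TCP) lies at the very end of the fingers, on their centre line; the grasp point (between the pads) lies 19 mm behind it; x points along the fingers, y is the direction in which the jaws open and shut, and the axes are right-handed (so a half turn about x gives the same grasp; the last joint's range is limited). The gripper opens to 85 mm and grips with 20 to 120 N. Pads are 22 mm wide; open, the fingers measure 114 mm over their backs; the gripper's body (76 mm by 85 mm) begins 54 mm behind the grasp point. The pads swing forward as they close: fully open they stand 13 mm farther back than shut.
Start: joints at [-1.238, 0.053, 1.613, -0, 1.476, -0.119], TCP at [0.273, -0.562, 0.231] pointing down, gripper open.
Joint ranges: [-3.01, 3.01], [-1.01, 2.22], [0.06, 2.58], [-1.02, 4.17], [0.09, 2.62], [-3.14, 3.14]. Speed limits (rad/s): [2.57, 2.57, 3.14, 3.14, 3.14, 3.14].

INTERFACE

Orientations are given as a rotation vector (axis times angle).
In Python, from station import ctrl gives the robot as it stands. The module is installed in compiled form; this text tells all that it offers.
- The arm moves only by the shell command python3 -m handwheel 'ROWS' [FORCE]. ROWS is JSON, one flat list of numbers, 7 for each row, row after row: the opening, from 0 (shut) to 1 (fully open), then the shift along the tool's x, y, z in m, then the turn, a rotation vector about the tool's x, y, z in degrees. A call has 1 to 12 rows; each row is the pose to reach, as a shift and turn from the pose commanded when the call began, along the tool's axes at that moment; what a row does not reach only later rows make up. A row lasts 1/12 s, in which the tool goes at most 41.7 mm and 7.16 degrees, less where a joint would pass 70% of its speed; a pose out of reach is approached as far as the arm can. A call with a gripper value outside its range is refused whole. The fingers move at their own pace and stop on an object; FORCE is the grip in N (left out, the last holds). Time passes only in rows, so rows that repeat a pose let the fingers close. It gives the time, the measured TCP pose, the force and the opening at its end, in the units of the state.
- ctrl.get_obs(): the state, without advancing time (a new reading comes with each control period).
- ctrl.get_image(name): name is "scene" or "top"; returns (picture, depth): 384x512x3 uint8, blue, green, red; 384x512 float32, m along the optical axis (not along the pixel's ray), 0 where there is no reading.
- ctrl.camera_params(name): a dict with "fov_y" (degrees; the focal length in pixels is half the picture's height over the tangent of half this angle, whatever the lens; pixels are square), "cx", "cy" (the principal point, pixels), "R" (3x3) and "t" (3): a world point X has camera coordinates R X + t. Camera axes: x right, y down, z forward; pixel columns grow to the right and rows downward; lengths in m; the calibration is good to about 2 mm. A picture is of the moment at which its call begins. camera_params takes no time and is no camera call.
- ctrl.finish_job(): hands the job in, once; it reports no verdict.
The state is a dict: "t": time; "q": joint angles; "dq": joint speeds; "effort": joint torques, N m; "tool_pos": TCP position; "tool_rot": TCP orientation; "contact_force": force on the tool from outside, world axes, zero at the start; "wrist_torque": the same for the moment, N m; "opening": finger opening in m.
Only numpy, scipy, OpenCV 4.12 (cv2) and the standard library are available. Lean on these libraries where they do the work, as an engineer would, in place of code of your own. Each camera call takes 0.05 s, during which the arm holds its last target.

## Working session

There is one attempt and no reset: what is moved stays moved. The work goes in short steps, Python scripts to look and compute and a shell command to move; the robot and the scene stay as the last step left them, time stands still between calls to the robot, and variables do not carry over. Pictures are saved under pics/ and viewed, and the job is handed in when it is done.

```bash
mkdir -p pics
python3 - <<'E'
from station import ctrl
import cv2,numpy as np
print(ctrl.get_obs())
for n in("scene","top"):
    im,d=ctrl.get_image(n); cv2.imwrite(f"pics/{n}0.png",im); np.save(f"{n}0.npy",d); print(n,ctrl.camera_params(n))
E
```

```text
{'t': 0.0, 'q': array([-1.23799463e+00,  5.33735620e-02,  1.61430484e+00,  1.51987060e-05,
        1.47601896e+00, -1.18988309e-01]), 'dq': array([ 1.26602314e-03, -6.37232518e-04, -1.32645050e-03, -5.37206255e-05,
       -4.36075460e-04,  1.58977726e-03]), 'effort': array([ 4.65891062e-04, -3.93673682e+01, -3.70177889e+01, -7.39309166e-05,
        7.07517276e-03,  2.98202082e-06]), 'tool_pos': array([ 0.27266304, -0.56168453,  0.2300462 ]), 'tool_rot': array([ 1.97126266,  0.45519601, -1.97168653]), 'contact_force': array([-0.58290951, -0.35129253,  0.04898674]), 'wrist_torque': array([-0.01489233, -0.02110455,  0.01018631]), 'opening': 0.08533461967734371}
scene {'fov_y': 53.19894732884139, 'cx': 256.55899722310255, 'cy': 192.21111329534082, 'R': array([[ 3.98940330e-02,  9.99203516e-01, -8.94473472e-04],
       [ 7.13387830e-01, -2.91093815e-02, -7.00164586e-01],
       [-6.99632954e-01,  2.72942826e-02, -7.13980919e-01]]), 't': array([-0.02147199, -0.20878822,  1.96945631])}
top {'fov_y': 52.97728491430502, 'cx': 256.18107261670406, 'cy': 186.31766573822011, 'R': array([[-0.02671287, -0.99955529,  0.01325291],
       [-0.99762205,  0.0258139 , -0.06390531],
       [ 0.06353479, -0.01492849, -0.99786796]]), 't': array([4.84212693e-04, 4.33379431e-01, 1.36015798e+00])}
```

View pics/scene0.png

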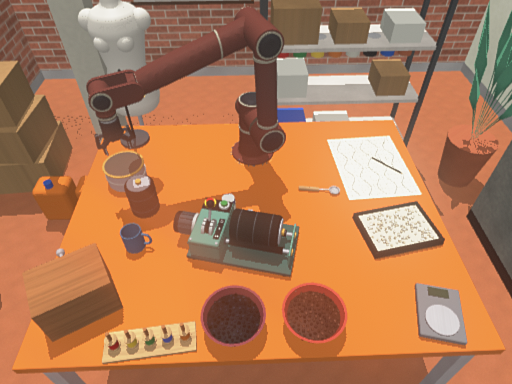

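View pics/top0.png

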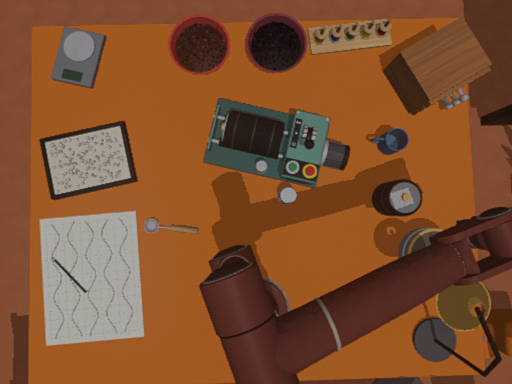

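```bash
python3 - <<'E'
import cv2,numpy as np
a=cv2.imread("pics/top0.png")[90:215,195:365]; b=cv2.imread("pics/scene0.png")[180:280,160:310]
cv2.imwrite("pics/topz.png",cv2.resize(a,None,fx=4.6,fy=4.6,interpolation=cv2.INTER_CUBIC))
cv2.imwrite("pics/scenez.png",cv2.resize(b,None,fx=5,fy=5,interpolation=cv2.INTER_CUBIC))
E
cat > h.py <<'E'
import numpy as np
from station import ctrl
def cam(n):
    p=ctrl.camera_params(n); f=192/np.tan(np.radians(p["fov_y"])/2); return f,p["cx"],p["cy"],np.array(p["R"]),np.array(p["t"])
def ray(n,u,v):
    f,cx,cy,R,t=cam(n); d=R.T@np.array([(u-cx)/f,(v-cy)/f,1.]); return -R.T@t,d
def onz(n,u,v,z):
    o,d=ray(n,u,v); return o+d*(z-o[2])/d[2]
def proj(n,X):
    f,cx,cy,R,t=cam(n); c=R@np.asarray(X)+t; return np.array([cx+f*c[0]/c[2],cy+f*c[1]/c[2]])
def deproj(n,u,v,D):
    o,d=ray(n,u,v); return o+d*D
E
```

```text
(no output)
```

View pics/topz.png

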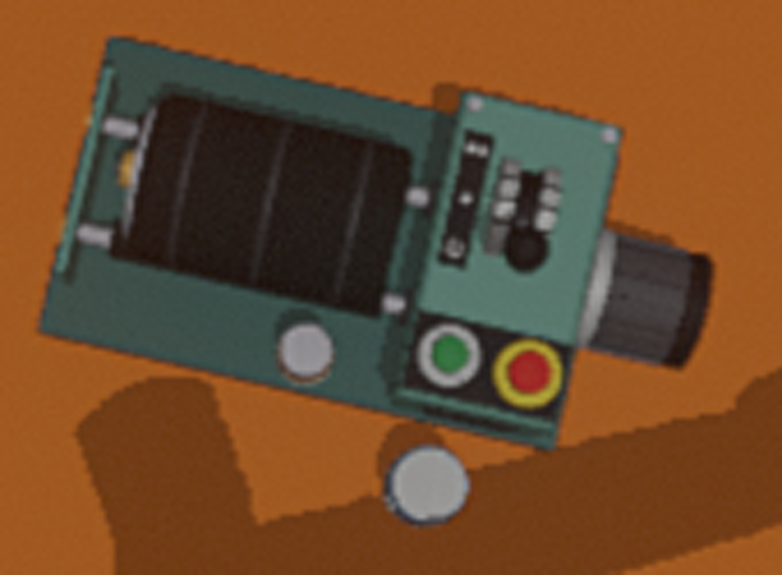

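View pics/scenez.png

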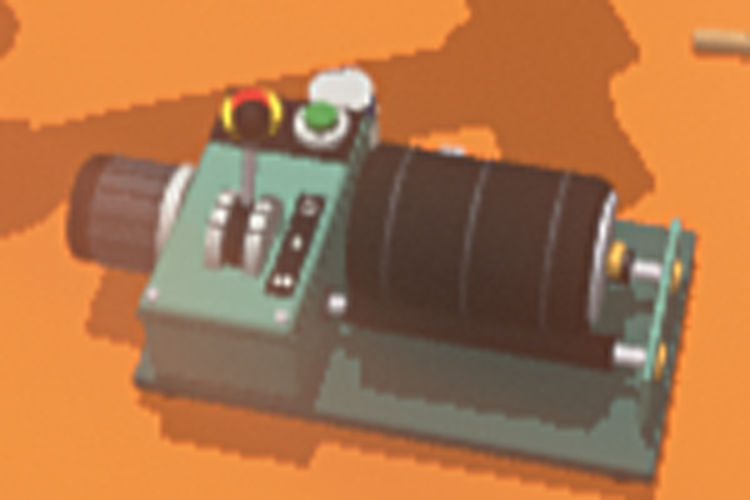

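The top picture shows green at about (293,167), red at (310,171) and the black knob at (309,144). In the scene picture the knob is at about (210,203), in front of the red button. I'll refine these with masks.

Run:
```python
import cv2,numpy as np
from h import *
im=cv2.imread("pics/top0.png"); sc=cv2.imread("pics/scene0.png")
D=np.load("top0.npy")
def blob(im,m,box):
    x0,y0,x1,y1=box; k=np.zeros(im.shape[:2],np.uint8); k[y0:y1,x0:x1]=255; m=cv2.bitwise_and(m,k)
    n,l,s,c=cv2.connectedComponentsWithStats(m); i=1+np.argmax(s[1:,4]); return c[i],s[i]
hs=cv2.cvtColor(im,cv2.COLOR_BGR2HSV); hc=cv2.cvtColor(sc,cv2.COLOR_BGR2HSV)
g,s1=blob(im,cv2.inRange(hs,(50,120,60),(80,255,255)),(283,157,303,177)); print(g,s1)
r1=cv2.bitwise_or(cv2.inRange(hs,(0,150,60),(8,255,255)),cv2.inRange(hs,(172,120,60),(180,255,255)))
r,s2=blob(im,r1,(300,160,322,182)); print(r,s2)
k,s3=blob(im,cv2.inRange(hs,(0,0,0),(180,255,48)),(302,136,317,152)); print(k,s3)
G=onz("top",*g,.144);Rr=onz("top",*r,.144);K=onz("top",*k,.205)
print("G",G,"R",Rr,"K",K,"sep",np.linalg.norm(G-Rr))
y=(G-Rr);y[2]=0;y/=np.linalg.norm(y);x=np.array([y[1],-y[0],0]);print("x",x,"yaw",np.degrees(np.arctan2(x[1],x[0])))
O=G+.080*x-.029*y;print("O",O, "K in T", (K-O)@x,(K-O)@y)
gs,_=blob(sc,cv2.inRange(hc,(45,120,60),(80,255,255)),(216,195,234,212)); print("scene green",gs,"proj",proj("scene",G),"onz",onz("scene",*gs,.144))
for u,v in((210.5,203),): print("scene K",proj("scene",K),onz("scene",u,v,.205))
# longer baseline: yaw from plate
pl=cv2.inRange(hs,(70,60,30),(100,255,200)); 
cn=max(cv2.findContours(pl,0,2)[0],key=cv2.contourArea); print("plate rect",cv2.minAreaRect(cn))
for nm,p in(("G",g),("R",r),("K",k)): d=D[int(round(p[1])),int(round(p[0]))]; print(nm,d,deproj("top",*p,d))
# back plate edge points
```

```text
[292.22222222 166.33333333] [289 163   7   7  36]
[309.67272727 170.43636364] [306 167   8   8  55]
[308.62195122 142.79268293] [304 136  10  13  82]
G [ 0.48684273 -0.12753417  0.144     ] R [ 0.47204839 -0.18373402  0.144     ] K [ 0.55189951 -0.17403324  0.205     ] sep 0.05811451025048965
x [ 0.96705373 -0.25457236  0.        ] yaw -14.748246726016054
O [ 0.55682443 -0.17594451  0.144     ] K in T -0.005249219852890434 0.0005945562691994831
scene green [225.33333333 203.        ] proj [223.91899844 202.63893891] onz [ 0.48902863 -0.12188865  0.144     ]
scene K [210.10186694 204.64977245] [ 0.54353868 -0.17291798  0.205     ]
plate rect ((306.89044189453125, 136.97471618652344), (35.75266647338867, 48.119937896728516), 12.99461555480957)
G 1.2496563 [ 0.48688288 -0.12757324  0.1436464 ]
R 1.2438575 [ 0.47150914 -0.18290727  0.14930657]
K 1.1789659 [ 0.54943273 -0.17183379  0.21913256]
```

Run:
```python
import numpy as np
from h import *
D=np.load("top0.npy"); P=[]
for v in range(125,160):
    for u in range(295,325):
        if D[v,u]>0:
            X=deproj("top",u,v,D[v,u])
            if X[2]>.185: P.append((u,v,*X))
P=np.array(P); print(len(P),P.mean(0).round(4),P.min(0).round(4),P.max(0).round(4))
x=np.array([.967,-.2546,0]);y=np.array([.2546,.967,0]);O=np.array([.5568,-.1759,0])
K=onz("top",P[:,0].mean(),P[:,1].mean(),.21); print(K,(K-O)@x,(K-O)@y)
Ds=np.load("scene0.npy");P=[]
for v in range(190,225):
    for u in range(195,230):
        if Ds[v,u]>0:
            X=deproj("scene",u,v,Ds[v,u])
            if X[2]>.185 : P.append((u,v,*X))
P=np.array(P); print(len(P),P.mean(0).round(4),P.min(0).round(4),P.max(0).round(4))
# heights in tumbler frame: quadrant
Q=[]
for v in range(110,185):
    for u in range(280,330):
        X=deproj("top",u,v,D[v,u]);d=X-O;Q.append((d@x,d@y,X[2]))
Q=np.array(Q);m=(Q[:,2]>.14)&(Q[:,2]<.16)&(Q[:,0]>-.04);print(Q[m].min(0),Q[m].max(0),m.sum())
c=(Q[:,2]>.11)&(Q[:,2]<.13);print(Q[c].min(0),Q[c].max(0))
```

```text
85 [ 3.091176e+02  1.438824e+02  5.468000e-01 -1.739000e-01  2.149000e-01] [ 3.040e+02  1.390e+02  5.329e-01 -1.901e-01  2.018e-01] [ 3.140e+02  1.490e+02  5.627e-01 -1.596e-01  2.242e-01]
[ 0.54760005 -0.17466587  0.21      ] -0.009210559065329716 -0.0011489016691926858
67 [ 2.097910e+02  2.042985e+02  5.550000e-01 -1.746000e-01  2.103000e-01] [ 2.060e+02  2.000e+02  5.390e-01 -1.891e-01  1.865e-01] [ 2.140e+02  2.100e+02  5.668e-01 -1.593e-01  2.223e-01]Traceback (most recent call last):
  File "<stdin>", line 23, in <module>
  File "h.py", line 12, in deproj
    o,d=ray(n,u,v); return o+d*D
        ~~~^^^^^^^
  File "h.py", line 6, in ray
    f,cx,cy,R,t=cam(n); d=R.T@np.array([(u-cx)/f,(v-cy)/f,1.]); return -R.T@t,d
                ~~~^^^
  File "h.py", line 4, in cam
    p=ctrl.camera_params(n); f=192/np.tan(np.radians(p["fov_y"])/2); return f,p["cx"],p["cy"],np.array(p["R"]),np.array(p["t"])
ValueError: time passes only in moves, steps and waits
```

```bash
cat >> h.py <<'E'
from scipy.spatial.transform import Rotation as Ro
x=np.array([.967,-.2546,0]);y=np.array([.2546,.967,0]);O=np.array([.5568,-.1759,0])
def where():
    o=ctrl.get_obs(); M=Ro.from_rotvec(o["tool_rot"]).as_matrix(); return o,M
def to(tx,ty,z):
    o,M=where(); W=O+tx*x+ty*y; W[2]=z; return W, M.T@(W-o["tool_pos"])
E
python3 - <<'E'
from h import *
o,M=where(); print(M.round(4))
B=np.column_stack([[0,0,-1],x,np.cross([0,0,-1],x)])
for s in((1,1,1),(1,-1,-1)):
    T=B*np.array(s); print(np.degrees(Ro.from_matrix(M.T@T).as_rotvec()).round(2))
B=np.column_stack([[0,0,-1],y,np.cross([0,0,-1],y)])
for s in((1,1,1),(1,-1,-1)):
    T=B*np.array(s); print("ypush",np.degrees(Ro.from_matrix(M.T@T).as_rotvec()).round(2))
print(to(-.06,0,.26),to(-.06,0,.231))
E
```

```text
[[-6.000e-04  4.366e-01 -8.997e-01]
 [ 1.800e-03 -8.997e-01 -4.366e-01]
 [-1.000e+00 -1.900e-03 -3.000e-04]]
[-49.37  -0.06   0.09]
[1.3063e+02 1.1000e-01 7.0000e-02]
ypush [-1.3937e+02 -1.4000e-01  3.0000e-02]
ypush [4.063e+01 2.000e-02 1.100e-01]
(array([ 0.49878 , -0.160624,  0.26    ]), array([-0.02924149, -0.26223878, -0.3785354 ])) (array([ 0.49878 , -0.160624,  0.231   ]), array([-2.41541902e-04, -2.62185113e-01, -3.78528017e-01]))
```

```bash
python3 -m handwheel '[0,-0.035,0,0,0,0,0, 0,-0.07,0,0,0,0,0, 0,-0.07,-0.02,-0.03,6,0,0, 0,-0.07,-0.04,-0.06,12,0,0, 0,-0.07,-0.06,-0.09,18,0,0, 0,-0.07,-0.08,-0.12,24,0,0, 0,-0.07,-0.10,-0.15,30,0,0, 0,-0.07,-0.12,-0.18,36,0,0, 0,-0.07,-0.14,-0.21,40.6,0,0, 0,-0.07,-0.16,-0.24,40.6,0,0, 0,-0.07,-0.18,-0.27,40.6,0,0, 0,-0.07,-0.18,-0.27,40.6,0,0]'
python3 - <<'E'
from h import *
o,M=where(); print(M.round(3)); print(o["opening"],o["contact_force"]); print(to(-.06,0,.30))
E
```

```text
t: 1.1
tool_pos: [0.4393, -0.2777, 0.301]
tool_rot: [-2.088, 0.26, 2.086]
contact_force: [-0.5, -0.1, -0.3]
opening: -0.0001
[[ 0.001 -0.248 -0.969]
 [ 0.002 -0.969  0.248]
 [-1.    -0.003 -0.   ]]
-5.874370732228923e-05 [-0.53722814 -0.07769862 -0.28158633]
(array([ 0.49878 , -0.160624,  0.3     ]), array([ 0.00134743, -0.12818828, -0.0286208 ]))
```

```bash
python3 -m handwheel '[0,0,-0.032,-0.007,0,0,0, 0,0,-0.064,-0.014,0,0,0, 0,0,-0.096,-0.021,0,0,0, 0,0,-0.128,-0.0286,0,0,0, 0,0.02,-0.128,-0.0286,0,0,0, 0,0.03,-0.128,-0.0286,0,0,0, 0,0.03,-0.128,-0.0286,0,0,0]'
python3 - <<'E'
from h import *
import cv2
o,M=where(); d=o["tool_pos"]-O; print(d@x,d@y,d[2]); print(to(-.05,0,.195))
a,_=ctrl.get_image("scene"); b,_=ctrl.get_image("top")
print(proj("scene",o["tool_pos"]),proj("top",o["tool_pos"]))
a=cv2.resize(a[150:280,150:310],None,fx=3,fy=3,interpolation=2); b=cv2.resize(b[90:220,200:330],None,fx=2.4,fy=3,interpolation=2)
cv2.imwrite("pics/p1.png",np.hstack([a,b]))
E
```

```text
t: 1.68
tool_pos: [0.4957, -0.1654, 0.2674]
tool_rot: [-2.077, 0.267, 2.091]
contact_force: [-0.7, 0.5, -0.3]
opening: 0.0001
-0.06172830773424169 -0.005440388520703174 0.2674266247586575
(array([ 0.50845, -0.16317,  0.195  ]), array([ 0.07235393, -0.00536962, -0.01220508]))
[211.62672623 182.1161197 ] [309.55318815 158.11329349]
```

View pics/p1.png

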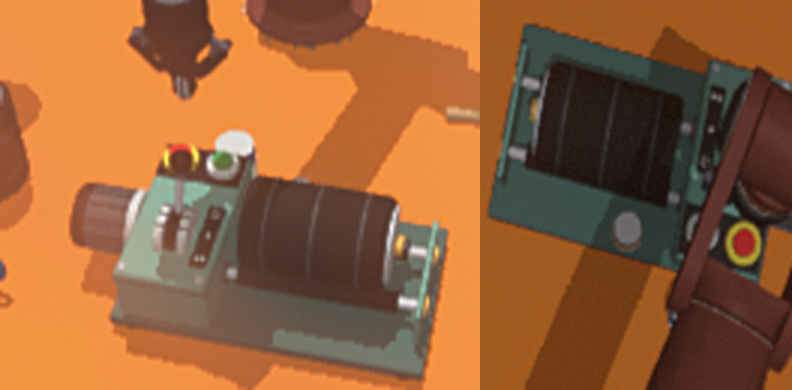

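```bash
python3 -m handwheel '[0,0.02,-0.002,0.004,0,0,0, 0,0.04,-0.002,0.004,0,0,0, 0,0.06,-0.002,0.004,0,0,0, 0,0.072,-0.002,0.004,0,0,0, 0,0.072,-0.002,0.004,0,0,0, 0,0.072,-0.002,0.004,0,0,0]'
python3 - <<'E'
from h import *
o,M=where(); d=o["tool_pos"]-O; print(d@x,d@y,d[2],o["contact_force"]); print(to(-.037,0,.195)[1])
E
```

```text
t: 2.28
tool_pos: [0.4938, -0.1636, 0.1995]
tool_rot: [-2.083, 0.27, 2.084]
contact_force: [0.3, 0.0, 0.8]
opening: 0.0
-0.0640518273206485 -0.0041404009923212 0.19950092171279268 [0.29812546 0.02195293 0.77667176]
[ 0.00449004 -0.00415395 -0.02705613]
```

```bash
python3 -m handwheel '[0,0.004,-0.004,-0.006,0,0,0, 0,0.004,-0.004,-0.012,0,0,0, 0,0.004,-0.004,-0.018,0,0,0, 0,0.004,-0.004,-0.023,0,0,0, 0,0.004,-0.004,-0.027,0,0,0, 0,0.004,-0.004,-0.03,0,0,0, 0,0.004,-0.004,-0.033,0,0,0, 0,0.004,-0.004,-0.036,0,0,0]'
python3 - <<'E'
from h import *
o,M=where(); d=o["tool_pos"]-O; print(d@x,d@y,d[2],o["contact_force"]@x)
E
```

```text
t: 2.95
tool_pos: [0.5289, -0.1682, 0.1959]
tool_rot: [-2.081, 0.269, 2.089]
contact_force: [-9.8, 2.2, 7.6]
opening: 0.0002
-0.02892433053305298 0.000376923680035775 0.19589298632086122 -10.043645938598448
```

```bash
python3 -m handwheel '[0,0,0,-0.004,0,0,0, 0,0,0,-0.008,0,0,0, 0,0,0,-0.012,0,0,0, 0,0,0,-0.016,0,0,0, 0,0,0,-0.02,0,0,0, 0,0,0,-0.024,0,0,0]'
python3 - <<'E'
from h import *
import cv2
o,M=where(); d=o["tool_pos"]-O; print(d@x,d@y,d[2],o["contact_force"]@x)
a,_=ctrl.get_image("scene")
cv2.imwrite("pics/p2.png",cv2.resize(a[150:280,150:310],None,fx=4.5,fy=4.5,interpolation=2))
E
```

```text
t: 3.45
tool_pos: [0.5536, -0.1744, 0.1952]
tool_rot: [-2.085, 0.269, 2.084]
contact_force: [0.3, 0.4, -0.5]
opening: 0.0004
-0.0034796908733021347 0.0006017507461187872 0.19515348848261432 0.16986221529033804
```

View pics/p2.png

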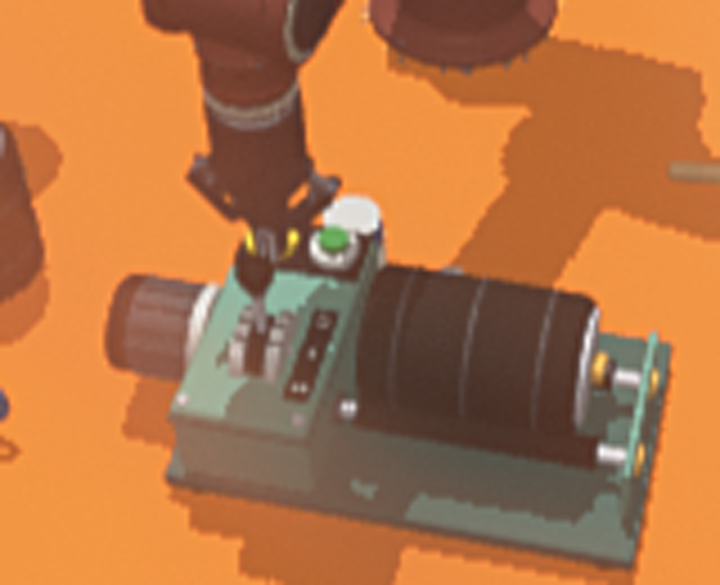

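The knob at zoom (258,272), ahead of the fingers, is now upright in first gear. I'll keep pushing.

```bash
python3 -m handwheel '[0,0,0,-0.005,0,0,0, 0,0,0,-0.01,0,0,0, 0,0,0,-0.014,0,0,0, 0,0,0,-0.018,0,0,0, 0,0,0,-0.022,0,0,0, 0,0,0,-0.026,0,0,0]' && python3 -m handwheel '[0,0,0,-0.004,0,0,0, 0,0,0,-0.008,0,0,0, 0,0,0,-0.012,0,0,0, 0,0,0,-0.015,0,0,0, 0,0,0,-0.018,0,0,0]'
python3 - <<'E'
from h import *
import cv2
o,M=where(); d=o["tool_pos"]-O; print(d@x,d@y,d[2],o["contact_force"]@x)
a,_=ctrl.get_image("scene")
cv2.imwrite("pics/p3.png",cv2.resize(a[150:280,150:310],None,fx=4.5,fy=4.5,interpolation=2))
for kx,kz in((.0335,.215),(.0765,.205)): print((proj("scene",O+kx*x+[0,0,kz])-150)*4.5)
E
```

```text
t: 4.0
tool_pos: [0.578, -0.1809, 0.1959]
tool_rot: [-2.082, 0.269, 2.086]
contact_force: [-5.7, 1.2, 5.2]
opening: 0.0
t: 4.42
tool_pos: [0.5961, -0.1856, 0.195]
tool_rot: [-2.085, 0.269, 2.084]
contact_force: [-0.2, 0.2, 0.1]
opening: -0.0
0.04048745297437345 0.0006016732560345881 0.19496480529231514 -0.22577063342103
[254.45926932 271.82188734]
[239.19941006 319.50530643]
```

View pics/p3.png

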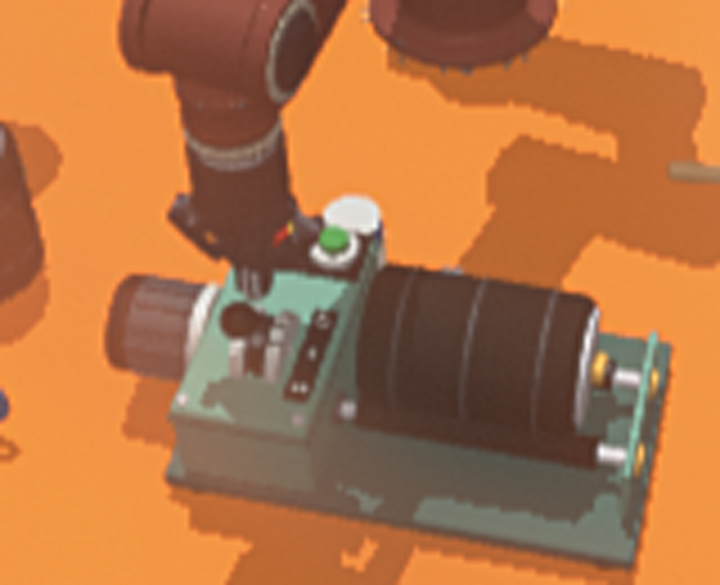

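The knob at (241,319) is within 2 px of where second gear should put it, (239,320). I'll confirm with a light nudge, then back off and lift.

```bash
python3 -m handwheel '[0,0,0,-0.004,0,0,0, 0,0,0,-0.007,0,0,0, 0,0,0,-0.009,0,0,0, 0,0,0,-0.0105,0,0,0, 0,0,0,-0.0105,0,0,0]'
python3 - <<'E'
from h import *
o,M=where(); d=o["tool_pos"]-O; print(d@x,d@y,d[2],o["contact_force"]@x)
E
```

```text
t: 4.88
tool_pos: [0.606, -0.1882, 0.1953]
tool_rot: [-2.085, 0.269, 2.084]
contact_force: [-0.2, 0.9, 0.2]
opening: -0.0002
0.05071374286105122 0.0005879428091289997 0.19527991151079654 -0.4190367905919401
```

```bash
python3 -m handwheel '[0,0,0,-0.001,0,0,0, 0,0,0,-0.002,0,0,0,0,0,0,-0.002,0,0,0]';python3 -m handwheel '[0,0,0,-0.001,0,0,0, 0,0,0,-0.002,0,0,0,0,0,0,-0.002,0,0,0]'
```

```text
t: 5.13
tool_pos: [0.6076, -0.1886, 0.1952]
tool_rot: [-2.084, 0.269, 2.085]
contact_force: [-1.2, 0.3, -0.2]
opening: 0.0
t: 5.38
tool_pos: [0.6079, -0.1887, 0.1952]
tool_rot: [-2.079, 0.268, 2.09]
contact_force: [-8.0, 2.1, 4.3]
opening: 0.0003
```

The fingers stopped against it with 8 N and no travel, so the lever is at its hard stop.

```bash
python3 -m handwheel '[0,0,0,0.02,0,0,0, 0,0,0,0.04,0,0,0, 0,-0.02,0,0.06,0,0,0, 0,-0.02,-0.007,0.08,0,0,0, 0,-0.02,-0.014,0.10,0,0,0, 0,-0.02,-0.021,0.12,0,0,0, 0,-0.02,-0.0285,0.1335,0,0,0, 0,-0.02,-0.0285,0.1335,0,0,0, 0,-0.02,-0.0285,0.1335,0,0,0]'
python3 - <<'E'
from h import *
import cv2
o,M=where(); d=o["tool_pos"]-O; print(d@x,d@y,d[2],o["contact_force"]); print(to(-.08,.029,.15)[1])
a,_=ctrl.get_image("scene")
print((proj("scene",o["tool_pos"])-150)*4.5)
cv2.imwrite("pics/p4.png",cv2.resize(a[150:280,150:310],None,fx=4.5,fy=4.5,interpolation=2))
E
```

```text
t: 6.13
tool_pos: [0.4879, -0.1277, 0.2157]
tool_rot: [-2.087, 0.269, 2.083]
contact_force: [-0.3, -0.3, 0.5]
opening: -0.0002
-0.07885947983672635 0.029085370727562034 0.21569496931957718 [-0.33495986 -0.30852308  0.54128418]
[6.56928350e-02 6.36601894e-05 1.25246509e-03]
[327.23619435 180.562169  ]
```

View pics/p4.png

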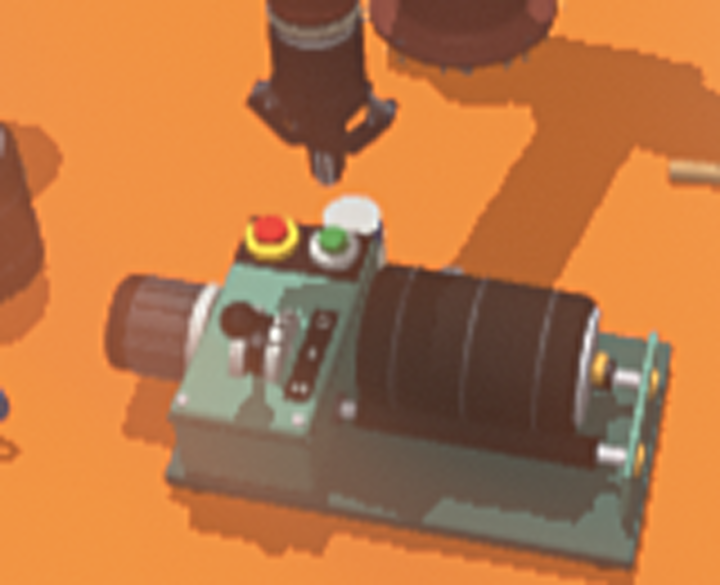

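The lever is still in second gear, and the fingertip (327,181) is straight above the green button (333,240). Next I descend.

```bash
python3 -m handwheel '[0,0.02,0,0.001,0,0,0, 0,0.04,0,0.001,0,0,0, 0,0.055,0,0.001,0,0,0, 0,0.064,0,0.001,0,0,0, 0,0.067,0,0.001,0,0,0, 0,0.07,0,0.001,0,0,0,0,0.072,0,0.001,0,0,0,0,0.072,0,0.001,0,0,0]'
python3 -m handwheel '[0,0.001,0,0,0,0,0,0,0.002,0,0,0,0,0,0,0.003,0,0,0,0,0,0,0.004,0,0,0,0,0,0,0.004,0,0,0,0,0]'
```

```text
t: 6.85
tool_pos: [0.4875, -0.1279, 0.1441]
tool_rot: [-2.086, 0.27, 2.083]
contact_force: [0.9, -0.2, 0.2]
opening: -0.0003
t: 7.27
tool_pos: [0.4876, -0.1279, 0.1401]
tool_rot: [-2.087, 0.27, 2.082]
contact_force: [1.8, -1.7, 2.6]
opening: 0.0002
```

```bash
python3 -m handwheel '[0,0.001,0,0,0,0,0,0,0.002,0,0,0,0,0,0,0.002,0,0,0,0,0,0,0.002,0,0,0,0,0]'
python3 -m handwheel '[0,0.001,0,0,0,0,0,0,0.002,0,0,0,0,0,0,0.002,0,0,0,0,0,0,0.002,0,0,0,0,0]'
```

```text
t: 7.6
tool_pos: [0.4876, -0.1278, 0.1381]
tool_rot: [-2.087, 0.27, 2.082]
contact_force: [2.6, -2.2, 5.3]
opening: 0.0002
t: 7.93
tool_pos: [0.4876, -0.1279, 0.1379]
tool_rot: [-2.087, 0.27, 2.083]
contact_force: [-2.2, 0.1, 13.1]
opening: -0.0002
```

The button bottomed at 137.9 mm with 13 N, a travel of about 6 mm. Now I lift off and check.

```bash
python3 -m handwheel '[0,-0.01,0,0,0,0,0,0,-0.03,0,0,0,0,0,0,-0.06,0,0,0,0,0,0,-0.09,0,0,0,0,0,0,-0.12,0,0.03,0,0,0,0,-0.12,0.03,0.06,0,0,0,0,-0.12,0.06,0.08,0,0,0,0,-0.12,0.06,0.08,0,0,0,0,-0.12,0.06,0.08,0,0,0]'
python3 - <<'E'
from h import *
import cv2
a,_=ctrl.get_image("scene");b,D=ctrl.get_image("top")
hc=cv2.cvtColor(a,cv2.COLOR_BGR2HSV);m=cv2.inRange(hc,(45,120,60),(80,255,255));m[:195]=0;m[212:]=0;m[:,:216]=0;m[:,234:]=0
v,u=np.nonzero(m);print("scene green",u.mean(),v.mean())
cv2.imwrite("pics/p5.png",cv2.resize(a[150:280,110:310],None,fx=3.9,fy=3.9,interpolation=2));cv2.imwrite("pics/p5t.png",b)
c0=cv2.imread("pics/scene0.png");print([ (n,np.abs(c0[s].astype(int)-a[s]).mean().round(2)) for n,s in(("mug",np.s_[220:255,115:155]),("tray",np.s_[200:260,350:445]),("scoop",np.s_[180:197,295:345]),("spare",np.s_[172:220,125:160]))])
E
```

```text
t: 8.68
tool_pos: [0.3927, -0.1654, 0.2542]
tool_rot: [-2.08, 0.271, 2.084]
contact_force: [0.3, 0.3, -0.2]
opening: -0.0004
scene green nan nan
[('mug', np.float64(3.56)), ('tray', np.float64(0.53)), ('scoop', np.float64(2.65)), ('spare', np.float64(11.47))]<stdin>:5: RuntimeWarning: Mean of empty slice.
  ret = ret.dtype.type(ret / rcount)
```

View pics/p5.png

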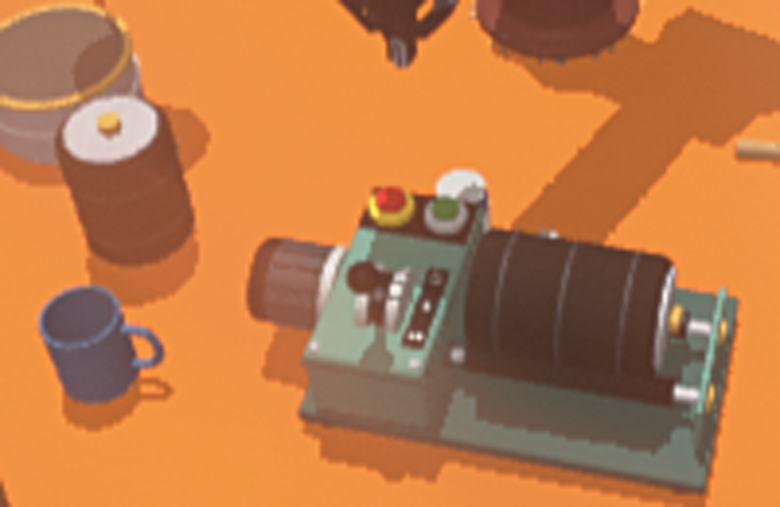

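View pics/p5t.png

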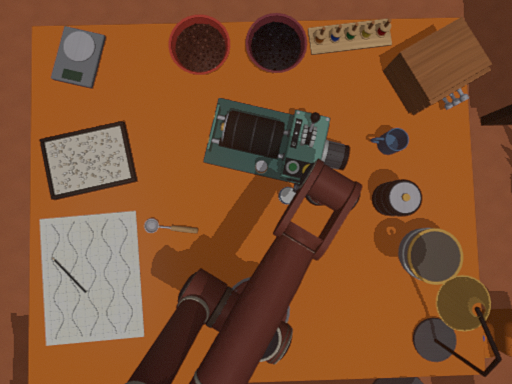

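The lever knob is at zoom (363,278), still in second gear. The green button is back out but shaded, at zoom (446,208). Mug, spare barrel, tin, jar, tray and scoop are in their places. One depth check on the buttons, then I hand in.

Run:
```python
from h import *
b,D=ctrl.get_image("top"); D0=np.load("top0.npy")
print("green z",deproj("top",292,166,np.median(D[165:168,291:294]))[2],"before",deproj("top",292,166,np.median(D0[165:168,291:294]))[2])
P=[(u,v) for v in range(105,135) for u in range(300,330) if deproj("top",u,v,D[v,u])[2]>.185]
p=np.mean(P,0);K=onz("top",*p,.21);print("knob T",(K-O)@x,(K-O)@y)
o=ctrl.get_obs();print(o["contact_force"],abs(o["dq"]).max())
ctrl.finish_job()
```

```text
green z 0.14408341458567708 before 0.14370593460477177
knob T 0.0747174496073852 0.00010265534571923288
[ 0.39754438  0.47322898 -0.28836252] 0.012604570278923026
the job is handed in; nothing more can be done
```

The job is handed in. With closed fingers I pushed the lever from neutral through first into second gear. I then pressed the green button all the way in, let it spring back, and backed the arm clear. It was finished about 9 s into the 42 s allowed.

**Lever:** it is in second gear. A light nudge met the hard stop at 8 N with almost no travel. After the button press, the knob measured 75 mm along the tumbler's x axis, against 77 mm expected.

**Green button:** it went in about 6 mm and bottomed at a vertical force of 13 N. Its top then read 144 mm again, the same as before.

**Forces and surroundings:** the highest tool force reading was about 13 N; I read it at the end of each move, not continuously. I kept off the red button and it looked unpressed, but I did not measure it. By eye, the bystanders stand where they were.

**Checks that failed or disagreed:**
- **Green colour mask:** the final one in the scene view found nothing because the button was in shadow, so I relied on the top-view depth and the picture instead.
- **Spare barrel patch:** it changed most in the before/after comparison. I put that down to the arm and its shadow having moved, because both views show the barrel in place.
- **First knob mask:** it also caught the lever slot, so I took the knob position from depth instead.

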